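# Latch the mini chopper and hold its pulse dial at the third click

### The arm

A 6-joint arm with a two-finger parallel gripper is mounted at the origin on a cart in front of the work surface, level with it; the furniture and walls round the work are solid. World frame = base frame: x ahead of the robot, y to its left, z up, the work surface at z = 0. Lengths are in m, angles in rad, forces in N, time in s.
With the tool pointing down it reaches from about 0.375 to 0.9 m from the base axis. Payload 3.1 kg.
Tool frame: the origin (TCP) lies on the centre line of the jaws, within the pads' length; the fingertips stand 25 mm ahead of it and the grasp point (between the pads) lies 6 mm ahead of it (manip.tips_ahead is the distance from the TCP to the fingertips, in m); z points along the fingers, y is the direction in which the jaws open and shut (so a half turn about z gives the same grasp; the last joint's range is limited). The gripper opens to 85 mm and grips with 20 to 120 N. Pads are 22 mm wide; open, the fingers measure 114 mm over their backs; the gripper's body (76 mm by 85 mm) begins 54 mm behind the grasp point. The pads swing forward as they close: fully open they stand 13 mm farther back than shut.
Start: joints at [1.071, 0.527, 1.433, -0, 1.181, -0.178], TCP at [0.198, 0.593, 0.256] pointing down, gripper open.
Joint ranges: [-3.08, 3.08], [-0.75, 2.2], [0.22, 2.44], [-1.43, 4.57], [0, 2.65], [-2.85, 2.85]. Speed limits (rad/s): [2.79, 2.79, 3.14, 3.14, 3.14, 3.14].

### API

Orientations are given as a unit quaternion [x, y, z, w].
In Python, from station import manip gives the robot as it stands.
- The arm moves only by the tool play_rows, never from a script. Its argument "steps" is a list that holds one entry, the list of rows, each a list of 6 numbers: the shift along the tool's x, y, z in m, then the turn, a rotation vector about the tool's x, y, z in degrees. In form: [[[x, y, z, rx, ry, rz], ...]]. A call has 1 to 10 rows; each row shifts and turns the commanded pose from where the row before left it, along the tool's axes as they then stand; what a row does not reach is not made up. A row lasts 1/8 s, in which the tool goes at most 62.5 mm and 10.7 degrees, less where a joint would pass 70% of its speed; a pose out of reach is approached as far as the arm can. A call is refused whole if a number of a shift passes 0.0625 or a number of a turn 10.7, either way. A call with a gripper value outside its range is refused whole. "fingers" is the opening, from 0 (shut) to 1 (fully open), set as the call begins (left out, the last holds). The fingers move at their own pace and stop on an object; "squeeze" is the grip in N (left out, the last holds). Time passes only in rows, so rows that do not move let the fingers close. It gives the time, the measured TCP pose, the force and the opening at its end, in the units of the state.
- manip.sense(): the state, without advancing time (a new reading comes with each control period).
- manip.snapshot(name): name is "scene" or "top"; returns a dict with "img" (420x560x3 uint8, red, green, blue), "K" (3x3 intrinsics, pixels), "world_from_camera" (4x4, takes a point from camera to world coordinates). Camera axes: x right, y down, z forward; pixel columns grow to the right and rows downward; lengths in m; the calibration is good to about 2 mm. A picture is of the moment at which its call begins. There is no depth.
- manip.sign_off(): hands the job in, once; it reports no verdict.
Trained networks look in a picture, given as the dict that the camera call returned (one of the last four; its "shot" number tells which), for a name from the list of things; names that differ only in an ending like _2 or _b are one class to them, and where a whole thing is asked for, a point or a joint stands for the part that bears it (a point fixed in the world has none). Each returns a list of dicts, best first, with "score" (0 to 1); they miss things now and then, are a little off and sometimes report something else, mostly with a low value. They report only what shows in the picture. A call takes as long as a camera call.
- manip.regions_of(label, picture): "pixels" (420x560 bool, what is visible of it) and "rect" ([left, top, right, bottom] in pixels, round what is visible of it).
- manip.pinpoint(label, picture): "point" ([column, row] in pixels: a listed point, or the origin of a listed thing).
The state is a dict: "t": time; "q": joint angles; "qd": joint speeds; "tau": joint torques, N m; "tcp_pos": TCP position; "tool_rot": TCP orientation; "force": force on the tool from outside, world axes, zero at the start; "ft_torque": the same for the moment, N m; "finger_gap": opening from 0.0 (shut) to 1.0 (fully open).
Only numpy, scipy, OpenCV 4.12 (cv2) and the standard library are available. Lean on these libraries where they do the work, as an engineer would, in place of code of your own. Each camera call takes 0.05 s, during which the arm holds its last target.

### The job

Run the mini chopper at its strongest pulse: first swing the hinged clamp arm down over the bowl's lid until it snaps home in the catch on the bowl's other side, without turning the dial before then. Then turn the spring-return dial clockwise past the first and second clicks to the third (three red dots) and keep holding it there; finish while still holding it, because it springs back when let go. Leave the things standing around the chopper where they are.

Things in the scene. Friction and masses are not known exactly. Their poses are not given: they have to be found in the camera images.
- chopper: White mini chopper fixed to the worktop, 140 mm deep (x), 340 wide (y), base top at z = 50 mm. Origin: centre of its underside; +x to its back, +y left; yaw within 0.2 rad. Left (x = 0, y = +85 mm): fixed clear bowl with nuts, white lid of radius 60 mm, top at z = 107 mm. Right: black dial, axis at x = -10, y = -112 mm. Only the open clamp arm stands above 122 mm.
- clamp (a joint): Angle (rad) of the steel clamp arm: 0 = closed, level over the lid, its cross bar under the sprung nose of the catch; 0.4 to 0.8 at the start (tip up), 1.3 at most. The stiff hinge stays where it is left. The tab takes about 1 N, and about 5 N some 14 mm before home, where it snaps past the nose. Resting on the nose it reads about 0.09; home, under 0.045.
- clamp_hinge (a point): Point on the clamp's hinge axis, left of the bowl, 111 mm above the worktop, fixed to the chopper. The hinge axis is the chopper's x axis; the arm reaches from here across the lid towards the chopper's right (-y), and its tip rises as the joint grows. The catch stands right of the bowl.
- clamp_tab (a point): Centre of the upper face of the red tab at the arm's tip (26 mm along the arm, 36 wide, 7 thick), 161 mm from the hinge along the arm and 6.5 mm above the arm's line through the hinge. Arm 22 mm wide, 6 thick. Push here. Closed: 117.5 mm above the worktop, at x = 0, y = +2 mm of the chopper. Its x axis runs along the arm to the hinge, z out of the upper face.
- dial (a joint): Angle (rad) of the dial, clockwise seen from above: 0 = rest, first click (one red dot) 0.40, second (two dots) 0.80, third (three dots) 1.20, hard stop 1.36. Spring torque 0.06 Nm at rest, 0.18 Nm at the third click; the clicks change it by about 0.03 Nm. Let go anywhere, it springs back to 0.
- dial_grip (a point): Centre of the top of the dial's black bar grip, on the dial's vertical axis, 88 mm above the worktop. Bar 50 mm long, 14 wide, 32 high, above a skirt of radius 30 mm (skirt top at 57 mm). The bar lies along this point's x axis, at rest the chopper's x axis; a white line marks the end that points to the dots (at rest, to the back). Turns with the dial.
- dial_mark_3 (a point): The three-dot mark on the base beside the dial, 39 mm from the dial's axis; the white line points at it when the dial is at the third click. (A wall cabinet hangs above the back of the worktop: underside 0.46 m over the worktop, front at world x = 0.61, its handles reach out to x = 0.58; keep the wrist clear.)
- onion: brown onion, 75 mm, standing left of the chopper or in another bystander's place; leave alone. Origin: centre of its underside
- cup: striped cup, 82 mm wide, 84 mm high; leave alone. Origin: centre of its underside
- shaker: salt shaker with grey cap, 35 mm wide, 90 mm high; leave alone. Origin: centre of its underside
- lemon: lemon, 78x55x56 mm; leave alone. Origin: centre of its underside
- garlic: garlic bulb, 60 mm; leave alone. Origin: centre of its underside

How it is judged:
By the outcome, as a careful person would: the job done as asked, in the order asked, and still so for the second after the job is handed in, while the arm keeps its last pose, push and grip.
It also fails if it takes over 45 s, if anything falls off the work surface, if the arm or the gripper's body presses on something with over 40 N, if the wrist force passes 120 N, or if a joint passes its speed limit or range.

## Working session

There is one attempt and no reset: what is moved stays moved. The work goes in short steps, Python scripts to look and compute and a tool call to move; the robot and the scene stay as the last step left them, time stands still between calls to the robot, and variables do not carry over. Pictures are saved under pics/ and viewed, and the job is handed in when it is done.

Besides the shell and the picture viewer there is one more tool, called after "Call:" by a JSON object that holds its "op" and its "data", one argument or row to a line. play_rows: Moves the arm, as the interface text tells. Its arguments: {"type":"object","properties":{"steps":{"type":"array"},"fingers":{"type":"number"},"squeeze":{"type":"number"}},"required":["steps"]}

```bash
mkdir -p pics; ls; cat > h.py <<'E'
import numpy as np, cv2
from station import manip
from scipy.spatial.transform import Rotation as R
def shot(cam,name):
    s=manip.snapshot(cam); cv2.imwrite(f'pics/{name}.png',cv2.cvtColor(s['img'],cv2.COLOR_RGB2BGR)); return s
def ray(s,p):
    T=np.array(s['world_from_camera']); d=np.linalg.inv(s['K'])@np.array([p[0],p[1],1.]); return T[:3,3],T[:3,:3]@d
def atz(s,p,z):
    o,d=ray(s,p); return o+d*(z-o[2])/d[2]
def tri(s1,p1,s2,p2):
    o1,d1=ray(s1,p1);o2,d2=ray(s2,p2);d1/=np.linalg.norm(d1);d2/=np.linalg.norm(d2)
    t=np.linalg.lstsq(np.c_[d1,-d2],o2-o1,rcond=None)[0]; a=o1+t[0]*d1;b=o2+t[1]*d2
    return (a+b)/2,np.linalg.norm(a-b)
def proj(s,X):
    T=np.linalg.inv(np.array(s['world_from_camera'])); c=T[:3,:3]@np.array(X)+T[:3,3]; u=s['K']@c; return u[:2]/u[2]
E
python3 - <<'E'
from h import *
a=shot('scene','s0');b=shot('top','t0')
S=manip.sense();print(S['t'],S['tcp_pos'],S['tool_rot'],S['force'],S['finger_gap'],manip.tips_ahead)
zs=dict(chopper=0,clamp_hinge=.111,clamp_tab=None,dial_grip=.088,dial_mark_3=.05,onion=0,cup=0,shaker=0,lemon=0,garlic=0)
for n,z in zs.items():
    A=manip.pinpoint(n,a);B=manip.pinpoint(n,b)
    for s,L,c in((a,A,'scene'),(b,B,'top')):
        for d in L[:2]:
            print(n,c,round(d['score'],2),np.round(d['point'],1),None if z is None else np.round(atz(s,d['point'],z),4))
    if A and B: print('   tri',*[np.round(v,4) for v in tri(a,A[0]['point'],b,B[0]['point'])])
E
```

```text
pics
0.1 [0.1973464  0.59238367 0.25541166] [ 1.60210050e-01  9.87082428e-01 -9.55368641e-04 -3.27316049e-04] [ 0.74298301 -0.16540048  0.20435262] 0.9978765630361239 0.025
chopper scene 0.69 [272.8 257.2] [ 0.4734 -0.0768  0.    ]
chopper top 0.57 [293.2 229.4] [ 0.4925 -0.057   0.    ]
   tri [ 0.4909 -0.0557 -0.0285] 0.009
clamp_hinge scene 0.88 [261.5 192.2] [0.5308 0.1099 0.111 ]
clamp_hinge top 0.7 [252.8 220.9] [0.5138 0.0865 0.111 ]
   tri [0.5133 0.0832 0.1372] 0.0056
clamp_tab scene 0.43 [274.5 198.1] None
clamp_tab top 0.89 [285.3 222.8] None
clamp_tab top 0.4 [406.8 235.9] None
   tri [ 0.4983 -0.0282  0.2023] 0.005
dial_grip scene 0.78 [282.7 256.7] [ 0.4596 -0.1587  0.088 ]
dial_grip top 0.75 [326.5 236.3] [ 0.4587 -0.1728  0.088 ]
dial_grip top 0.73 [371.  238.1] [ 0.4506 -0.3303  0.088 ]
   tri [ 0.4554 -0.1702  0.1017] 0.0052
dial_mark_3 scene 0.55 [296.6 270.9] [ 0.4864 -0.1983  0.05  ]
dial_mark_3 top 0.98 [332.4 231.2] [ 0.4798 -0.1987  0.05  ]
dial_mark_3 top 0.42 [252.2 216.3] [0.5376 0.0936 0.05  ]
   tri [ 0.4821 -0.1996  0.0531] 0.0056
onion scene 0.56 [344.1 356. ] [ 0.4689 -0.4802  0.    ]
cup scene 0.79 [240.1 165.6] [0.5957 0.4101 0.    ]
cup top 0.63 [170.8 200.1] [0.6093 0.4075 0.    ]
   tri [ 0.6035  0.4109 -0.0026] 0.0135
shaker scene 0.55 [214.  172.5] [0.4869 0.4164 0.    ]
shaker top 0.6 [167.7 235.8] [0.4733 0.4157 0.    ]
   tri [0.4784 0.4114 0.0064] 0.0122
lemon scene 0.91 [316.7 321.2] [ 0.4646 -0.3511  0.    ]
lemon top 0.67 [369.5 236.9] [ 0.4611 -0.3439  0.    ]
lemon top 0.4 [167.4 238.1] [0.4646 0.4166 0.    ]
   tri [ 0.4643 -0.3467 -0.0059] 0.0062
garlic scene 0.67 [349.4 314.7] [ 0.5602 -0.3767  0.    ]
garlic scene 0.56 [258.8 192.4] [0.5845 0.2308 0.    ]
garlic top 0.48 [377.4 210.9] [ 0.5596 -0.3776  0.    ]
   tri [ 0.5595 -0.3773  0.0013] 0.0002
```

```bash
python3 - <<'E'
import cv2
a=cv2.imread('pics/s0.png');b=cv2.imread('pics/t0.png')
cv2.imwrite('pics/s0c.png',cv2.resize(a[160:320,200:360],None,fx=3.7,fy=3.7,interpolation=cv2.INTER_CUBIC))
cv2.imwrite('pics/t0c.png',cv2.resize(b[180:280,230:360],None,fx=6,fy=6,interpolation=cv2.INTER_CUBIC))
E
```

```text
(no output)
```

View pics/s0.png

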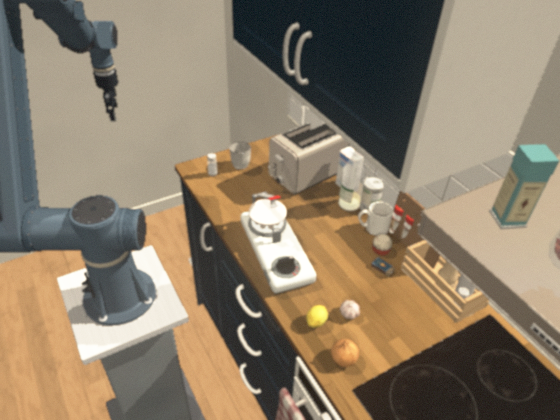

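View pics/s0c.png

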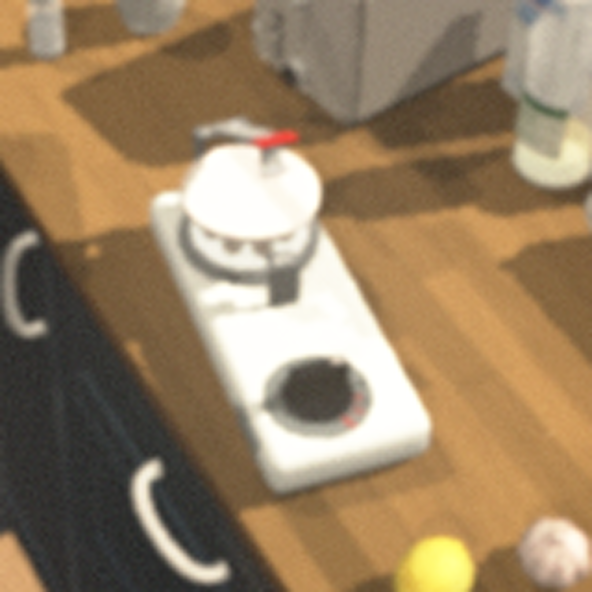

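View pics/t0c.png

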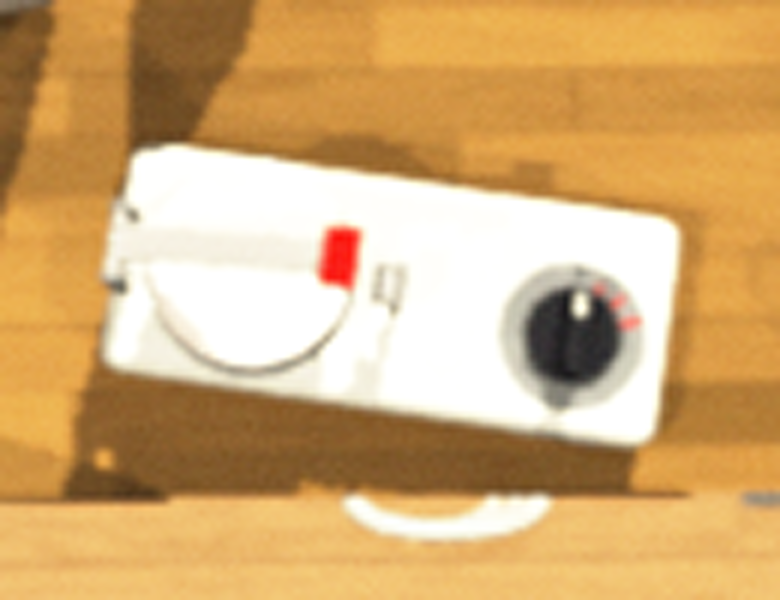

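View pics/t0.png

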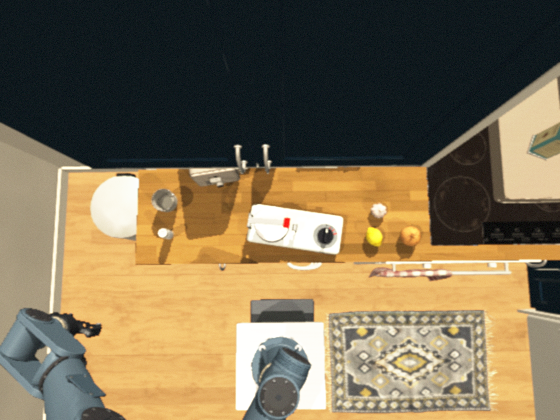

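```bash
python3 - <<'E'
from h import *
from scipy.optimize import least_squares
a=manip.snapshot('scene');b=manip.snapshot('top')
def C(p): return np.array(p)/6+[230,180]-0.4
for n,p,z in [('topedgeL',(185,145),.05),('topedgeR',(650,213),.05),('botL',(120,374),.05),('botR',(640,445),.05),('rT',(681,240),.05),('rB',(658,425),.05),('dial',(572,338),.088),('bowlbottomring',(0,0),.05)]:
    print(n,np.round(atz(b,C(p),z),4))
print(a['K'],b['K'][0], np.array(a['world_from_camera'])[:3,3],np.array(b['world_from_camera'])[:3,3])
# red tab segmentation
for s,nm,roi in((a,'s',(180,220,255,295)),(b,'t',(210,240,275,300))):
    im=s['img'].astype(int); r=(im[...,0]>140)&(im[...,1]<90)&(im[...,2]<90)
    m=np.zeros_like(r);m[roi[0]:roi[1],roi[2]:roi[3]]=r[roi[0]:roi[1],roi[2]:roi[3]]
    w=np.argwhere(m);print(nm,len(w),w.mean(0)[::-1],w.min(0)[::-1],w.max(0)[::-1])
    R_=manip.regions_of('chopper',s)
    for d in R_[:2]: print(d['score'],d['rect'])
E
```

```text
topedgeL [0.5838 0.0633 0.05  ]
topedgeR [ 0.5388 -0.2205  0.05  ]
botL [0.4439 0.1031 0.05  ]
botR [ 0.3978 -0.2106  0.05  ]
rT [ 0.522 -0.239  0.05 ]
rB [ 0.4097 -0.2218  0.05  ]
dial [ 0.46   -0.1673  0.088 ]
bowlbottomring [0.6756 0.1773 0.05  ]
[[489.13989867   0.         273.19730179]
 [  0.         489.13989867 218.26060756]
 [  0.           0.           1.        ]] [398.02899709   0.         285.83473861] [-0.06431643 -0.99742838  1.15892083] [ 0.35648584 -0.02522424  1.49666955]
s 26 [276.26923077 197.07692308] [271 195] [280 199]
0.87 [244.4, 194.7, 313.4, 291.0]
t 38 [286.13157895 222.36842105] [284 218] [288 226]
0.61 [246.1, 202.0, 343.8, 253.5]
0.6 [312.1, 226.3, 333.1, 243.3]
```

```bash
cat >> h.py <<'E'
def fit(a,b):
    pass
E
python3 - <<'E'
from h import *
a=manip.snapshot('scene');b=manip.snapshot('top')
# white base mask in top, outer contour
im=b['img']; hsv=cv2.cvtColor(im,cv2.COLOR_RGB2HSV)
m=((hsv[...,1]<70)&(hsv[...,2]>120)).astype(np.uint8); q=np.zeros_like(m); q[200:256,243:346]=m[200:256,243:346]
# fill
cs,_=cv2.findContours(q,cv2.RETR_EXTERNAL,cv2.CHAIN_APPROX_NONE); c=max(cs,key=cv2.contourArea)
r=cv2.minAreaRect(c); box=cv2.boxPoints(r)
W=np.array([atz(b,p,.05) for p in box]);print('rect world',np.round(W,4),np.round(W.mean(0),4),[np.linalg.norm(W[i]-W[i-1]).round(4) for i in range(4)])
# dial dark grip
for s,roi,n in((b,(222,250,312,340),'top'),(a,(252,285,265,305),'scene')):
    g=s['img'].max(2); k=np.zeros(g.shape,np.uint8); y0,y1,x0,x1=roi; k[y0:y1,x0:x1]=(g[y0:y1,x0:x1]<75)
    w=np.argwhere(k); print(n,len(w),w.mean(0)[::-1],np.round(atz(s,w.mean(0)[::-1],.075),4))
t,e=tri(a,(276.3,197.1),b,(286.1,222.4)); print('tab',t,e)
yaw=-.151;ex=np.array([np.cos(yaw),np.sin(yaw)]);ey=np.array([-ex[1],ex[0]]);c0=np.array([.4916,-.0625])
d=t[:2]-c0;print('tab local',d@ex,d@ey,'theta from z',np.arcsin((t[2]-.1175)/.161))
# projected tab for theta candidates
for th in(.4,.5,.6,.7,.8):
    y=.163-.161*np.cos(th)+.0065*np.sin(th);z=.111+.161*np.sin(th)+.0065*np.cos(th)
    P=np.r_[c0+ey*y,z];print(th,np.round(P,3),proj(a,P).round(1),proj(b,P).round(1))
for n,l in dict(dial=(-.01,-.112,.088),hinge=(0,.163,.111),mark=(0,0,0)).items():
    P=np.r_[c0+ex*l[0]+ey*l[1],l[2]];print(n,P.round(4),proj(a,P).round(1),proj(b,P).round(1))
# overlay
o=b['img'].copy()
o=cv2.resize(o[180:280,230:360],None,fx=6,fy=6,interpolation=cv2.INTER_CUBIC)
o2=cv2.resize(a['img'][180:300,230:330],None,fx=5,fy=5,interpolation=cv2.INTER_CUBIC)
def poly(L):
    return [np.r_[c0+ex*l[0]+ey*l[1],l[2]] for l in L]
ang=np.linspace(0,2*np.pi,40)
for L in ([(.07,.17,.05),(.07,-.17,.05),(-.07,-.17,.05),(-.07,.17,.05)],[(.06*np.cos(t),.085+.06*np.sin(t),.107) for t in ang],[(-.01+.03*np.cos(t),-.112+.03*np.sin(t),.057) for t in ang],[(-.01+.025*i,-.112+.007*j,.088) for i,j in((1,1),(1,-1),(-1,-1),(-1,1))]):
    P=poly(L)
    for img,s,f,of in((o,b,6,(230,180)),(o2,a,5,(230,180))):
        pts=np.array([(proj(s,p)-of+.5)*f for p in P]).astype(np.int32); cv2.polylines(img,[pts],True,(0,160,255),1)
cv2.imwrite('pics/ov_t.png',o[...,::-1]);cv2.imwrite('pics/ov_s.png',o2[...,::-1])
E
```

```text
rect world [[ 0.4486  0.1217  0.05  ]
 [ 0.5897  0.1007  0.05  ]
 [ 0.5338 -0.2418  0.05  ]
 [ 0.3939 -0.2167  0.05  ]] [ 0.4915 -0.059   0.05  ] [np.float64(0.3428), np.float64(0.1427), np.float64(0.347), np.float64(0.1421)]
top 152 [324.71710526 236.29605263] [ 0.4597 -0.1678  0.075 ]
scene 52 [284.         264.71153846] [ 0.4534 -0.1782  0.075 ]
tab [ 0.50054573 -0.0315451   0.20765157] 0.0084233985034155
tab local 0.004187494590368773 0.03194834699970821 theta from z 0.5943225873780209
0.4 [ 0.494 -0.045  0.18 ] [275.1 207.6] [290.8 224. ]
0.5 [ 0.495 -0.038  0.194] [274.3 202.5] [288.6 223.2]
0.6 [ 0.497 -0.029  0.207] [273.4 197.2] [285.9 222.4]
0.7 [ 0.498 -0.019  0.22 ] [272.3 192. ] [282.8 221.6]
0.8 [ 0.5   -0.008  0.231] [271.  186.8] [279.2 220.7]
dial [ 0.4649 -0.1717  0.088 ] [286.4 259. ] [326.2 234.6]
hinge [0.5161 0.0986 0.111 ] [259.2 195.4] [249.3 220.3]
mark [ 0.4916 -0.0625  0.    ] [275.6 252.4] [294.7 229.6]
```

View pics/ov_t.png

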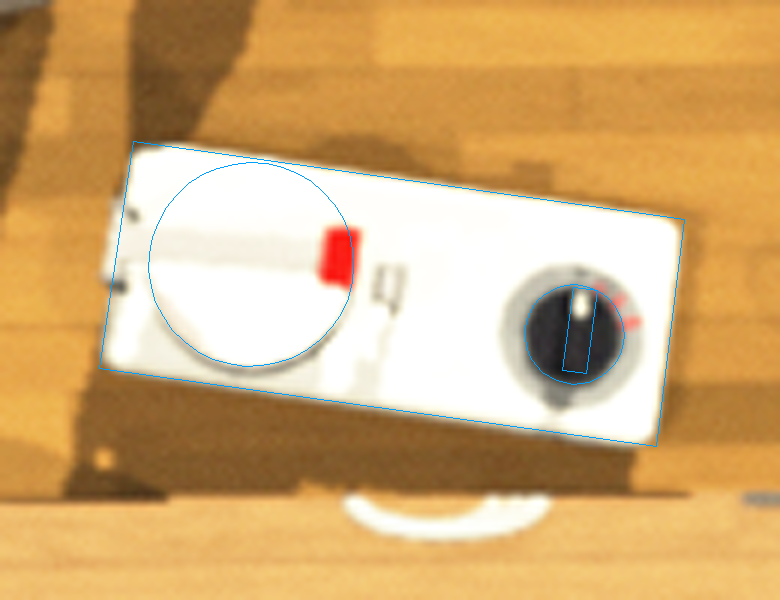

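View pics/ov_s.png

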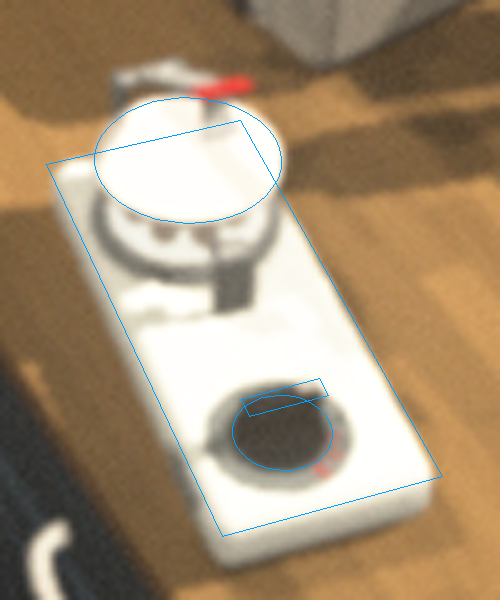

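Call:
{"op": "play_rows", "data": {
  "steps": [
    [[-0.034, -0.035, -0.001, 0, 0, 0], [-0.034, -0.035, -0.001, 0, 0, 0], [-0.034, -0.035, -0.001, 0, 0, 0], [-0.034, -0.035, -0.001, 0, 0, 0], [-0.034, -0.035, -0.001, 0, 0, 0], [-0.034, -0.035, -0.001, 0, 0, 0], [-0.034, -0.035, -0.001, 0, 0, 0], [-0.034, -0.035, -0.001, 0, 0, 0], [-0.034, -0.035, -0.001, 0, 0, 0], [-0.034, -0.035, -0.001, 0, 0, -9.8]]
  ],
  "fingers": 0,
  "squeeze": 80
}}

```text
t: 2.65
tcp_pos: [0.4098, 0.153, 0.2667]
tool_rot: [0.075, 0.997, 0.0, 0.001]
force: [-0.1, 0.6, 0.4]
finger_gap: 0.003
```

```bash
cat >> h.py <<'E'
C0=np.array([.490,-.0615]);YAW=-.151;EX=np.array([np.cos(YAW),np.sin(YAW)]);EY=np.array([-EX[1],EX[0]])
def st(*targets):
    S=manip.sense();Rm=R.from_quat(S['tool_rot']).as_matrix();p=np.array(S['tcp_pos']);d=p[:2]-C0
    print('t',round(S['t'],2),'p',p.round(4),'loc',(d@EX).round(4),(d@EY).round(4),'tipz',(p[2]-.025).round(4),'F',np.round(S['force'],1),'gap',round(S['finger_gap'],3),'q',np.round(S['q'],2),'\n ty',Rm[:,1].round(3),'yaw',np.arctan2(Rm[1,1],Rm[0,1]).round(3),'tz',Rm[:,2].round(3))
    for lx,ly,tz in targets:
        w=np.r_[C0+EX*lx+EY*ly,tz+.025]; print(' target',w.round(4),'toolshift',(Rm.T@(w-p)).round(4))
E
python3 -c "
from h import *
st((0,.04,.237))"
```

```text
t 2.65 p [0.4098 0.153  0.2667] loc -0.1115 0.2 tipz 0.2417 F [-0.1  0.6  0.4] gap 0.003 q [ 0.1   0.26  1.87  0.    1.01 -1.32] 
 ty [0.15  0.989 0.   ] yaw 1.42 tz [ 0.001  0.    -1.   ]
 target [ 0.496 -0.022  0.262] toolshift [-0.1115 -0.16    0.0047]
```

Call:
{"op": "play_rows", "data": {
  "steps": [
    [[-0.028, -0.04, 0.0, 0, 0, 0], [-0.028, -0.04, 0.0, 0, 0, 0], [-0.028, -0.04, 0.0, 0, 0, 0], [-0.0275, -0.04, 0.004, 0, 0, 0], [0, 0, 0, 0, 0, 0]]
  ]
}}

```text
t: 3.28
tcp_pos: [0.4965, -0.024, 0.2623]
tool_rot: [0.08, 0.997, -0.0, 0.001]
force: [0.9, 0.6, -0.3]
finger_gap: 0.001
```

```bash
python3 -c "
from h import *
st((0,.04,.22))
a=shot('scene','s1');b=shot('top','t1')
A=cv2.resize(a['img'][150:250,200:330],None,fx=6,fy=6,interpolation=2)
cv2.imwrite('pics/s1c.png',A[...,::-1])
"
```

```text
t 3.27 p [ 0.4965 -0.024   0.2623] loc 0.0008 0.0381 tipz 0.2373 F [ 0.9  0.6 -0.3] gap 0.001 q [-0.27  0.35  1.74 -0.    1.05 -1.68] 
 ty [ 0.159  0.987 -0.001] yaw 1.411 tz [ 0.002 -0.001 -1.   ]
 target [ 0.496 -0.022  0.245] toolshift [0.0009 0.0019 0.0173]
```

View pics/s1c.png

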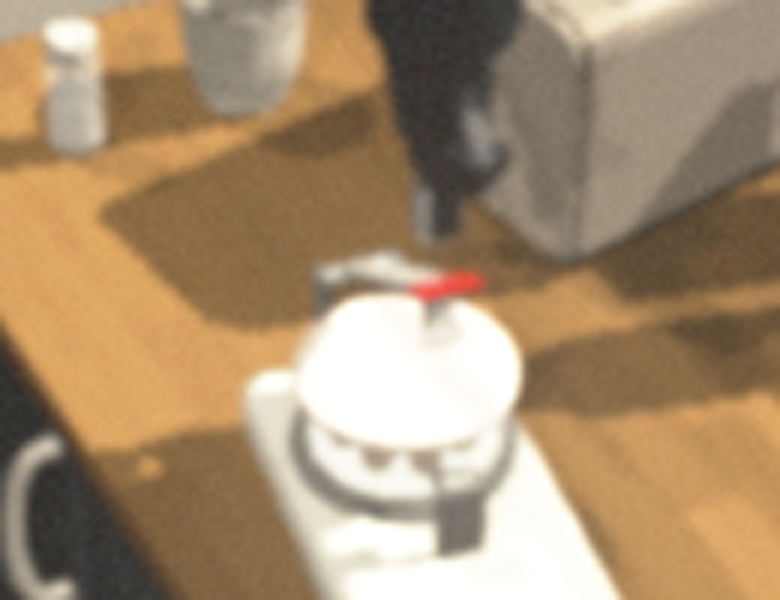

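Call:
{"op": "play_rows", "data": {
  "steps": [
    [[-0.003, 0.001, 0.011, 0, 0, 0], [0, -0.001, 0.011, 0, 0, 0], [0, -0.005, 0.011, 0, 0, 0], [0, -0.006, 0.011, 0, 0, 0], [0, -0.005, 0.011, 0, 0, 0], [0, -0.004, 0.011, 0, 0, 0], [0, -0.004, 0.011, 0, 0, 0], [0, -0.003, 0.011, 0, 0, 0]]
  ]
}}

```text
t: 4.38
tcp_pos: [0.4933, -0.0484, 0.1736]
tool_rot: [0.078, 0.997, -0.0, 0.0]
force: [-0.4, 0.4, 0.4]
finger_gap: -0.001
```

```bash
python3 -c "
from h import *
st((.003,.007,.135),(.003,.006,.1175))
a=shot('scene','s2');b=shot('top','t2')
A=cv2.resize(a['img'][150:250,200:330],None,fx=6,fy=6,interpolation=2)
cv2.imwrite('pics/s2c.png',A[...,::-1])
"
```

```text
t 4.38 p [ 0.4933 -0.0484  0.1736] loc 0.0013 0.0135 tipz 0.1486 F [-0.4  0.4  0.4] gap -0.001 q [-0.32  0.48  1.83 -0.    0.82 -1.74] 
 ty [ 0.155  0.988 -0.   ] yaw 1.416 tz [ 0. -0. -1.]
 target [ 0.494 -0.055  0.16 ] toolshift [-0.0017 -0.0065  0.0136]
 target [ 0.4939 -0.056   0.1425] toolshift [-0.0017 -0.0075  0.0311]
```

View pics/s2c.png

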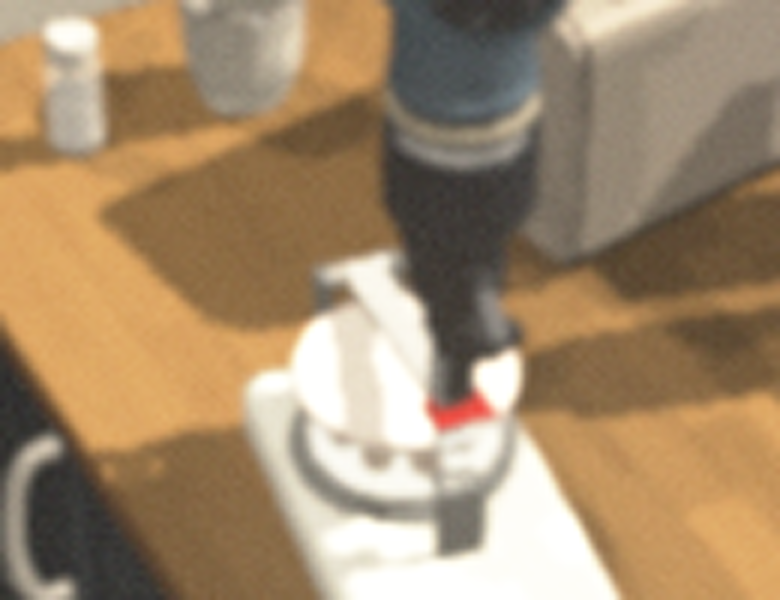

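Call:
{"op": "play_rows", "data": {
  "steps": [
    [[-0.002, -0.004, 0.006, 0, 0, 0], [0, -0.002, 0.006, 0, 0, 0], [0, -0.001, 0.005, 0, 0, 0], [0, -0.001, 0.004, 0, 0, 0], [0, 0, 0.004, 0, 0, 0], [0, 0, 0.004, 0, 0, 0], [0, 0, 0.003, 0, 0, 0], [0, 0, 0.002, 0, 0, 0]]
  ]
}}

```text
t: 5.48
tcp_pos: [0.4953, -0.0564, 0.1434]
tool_rot: [0.077, 0.997, -0.001, 0.003]
force: [0.5, -0.2, -0.2]
finger_gap: -0.004
```

```bash
python3 -c "
from h import *
st((.003,.006,.1175))
a=shot('scene','s3');b=shot('top','t3')
A=cv2.resize(a['img'][150:250,200:330],None,fx=6,fy=6,interpolation=2)
cv2.imwrite('pics/s3c.png',A[...,::-1])
"
```

```text
t 5.47 p [ 0.4953 -0.0564  0.1434] loc 0.0045 0.0058 tipz 0.1184 F [ 0.5 -0.2 -0.2] gap -0.004 q [-0.34  0.54  1.85 -0.    0.74 -1.75] 
 ty [ 0.154  0.988 -0.001] yaw 1.416 tz [ 0.006 -0.002 -1.   ]
 target [ 0.4939 -0.056   0.1425] toolshift [0.0015 0.0002 0.0009]
```

View pics/s3c.png

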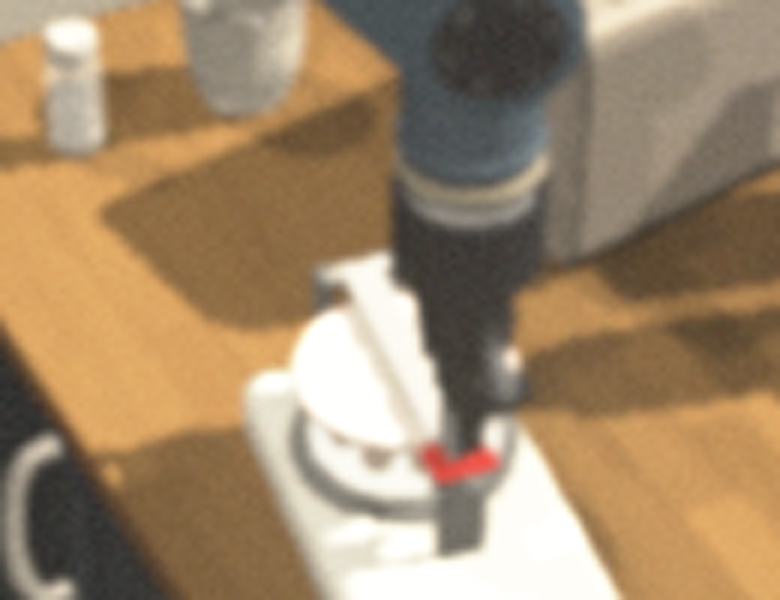

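Call:
{"op": "play_rows", "data": {
  "steps": [
    [[0, 0, 0.001, 0, 0, 0], [0, 0, 0.001, 0, 0, 0], [0, 0, 0.001, 0, 0, 0], [0, 0, 0, 0, 0, 0]]
  ]
}}

```text
t: 6.08
tcp_pos: [0.4954, -0.0565, 0.1407]
tool_rot: [0.077, 0.997, -0.0, 0.002]
force: [-5.0, 2.2, 34.9]
finger_gap: -0.0
```

```bash
python3 -c "
from h import *
st((.003,.006,.1175))
"
```

```text
t 6.08 p [ 0.4954 -0.0565  0.1407] loc 0.0045 0.0057 tipz 0.1157 F [-5.   2.2 34.9] gap -0.0 q [-0.34  0.54  1.85  0.    0.74 -1.75] 
 ty [ 0.154  0.988 -0.001] yaw 1.416 tz [ 0.004 -0.001 -1.   ]
 target [ 0.4939 -0.056   0.1425] toolshift [ 0.0015  0.0002 -0.0018]
```

Call:
{"op": "play_rows", "data": {
  "steps": [
    [[0, 0, -0.02, 0, 0, 0], [0, 0, -0.025, 0, 0, 0], [0.004, -0.03, -0.005, 0, 0, 0], [0.004, -0.03, 0, 0, 0, 0], [0.004, -0.03, 0, 0, 0, 0], [0.004, -0.027, 0, 0, 0, 0], [0, 0, 0, 0, 0, 0]]
  ],
  "fingers": 0.5
}}

```text
t: 6.95
tcp_pos: [0.4597, -0.1707, 0.1862]
tool_rot: [0.079, 0.997, 0.0, -0.001]
force: [0.2, -0.1, -0.1]
finger_gap: 0.498
```

```bash
python3 -c "
from h import *
st((-.0115,-.111,.065))
a=shot('scene','s4');b=shot('top','t4')
A=cv2.resize(a['img'][180:290,210:340],None,fx=5.4,fy=5.4,interpolation=2)
cv2.imwrite('pics/s4c.png',A[...,::-1])
A=cv2.resize(b['img'][180:280,230:360],None,fx=6,fy=6,interpolation=2)
cv2.imwrite('pics/t4c.png',A[...,::-1])
for s,nm,roi in((a,'s',(180,260,255,305)),(b,'t',(205,245,270,310))):
    im=s['img'].astype(int); r=(im[...,0]>130)&(im[...,1]<90)&(im[...,2]<90)
    m=np.zeros_like(r);m[roi[0]:roi[1],roi[2]:roi[3]]=r[roi[0]:roi[1],roi[2]:roi[3]]
    w=np.argwhere(m);print(nm,len(w),w.mean(0)[::-1] if len(w) else '')
for th in(0,.09):
    y=.163-.161*np.cos(th)+.0065*np.sin(th);z=.111+.161*np.sin(th)+.0065*np.cos(th)
    P=np.r_[C0+EY*y,z];print(th,np.round(P,3),proj(a,P).round(1),proj(b,P).round(1))
"
```

```text
t 6.95 p [ 0.4597 -0.1707  0.1862] loc -0.0135 -0.1125 tipz 0.1612 F [ 0.2 -0.1 -0.1] gap 0.498 q [-0.58  0.46  1.84 -0.    0.85 -2.  ] 
 ty [0.157 0.988 0.001] yaw 1.413 tz [-0.001  0.001 -1.   ]
 target [ 0.4619 -0.1695  0.09  ] toolshift [-0.0021  0.0015  0.0962]
s 17 [275.58823529 226.        ]
t 36 [294.75       226.36111111]
0 [ 0.49  -0.06   0.118] [275.7 225.8] [294.6 226.9]
0.09 [ 0.49  -0.058  0.132] [275.7 222.1] [294.4 226.5]
```

View pics/s4c.png

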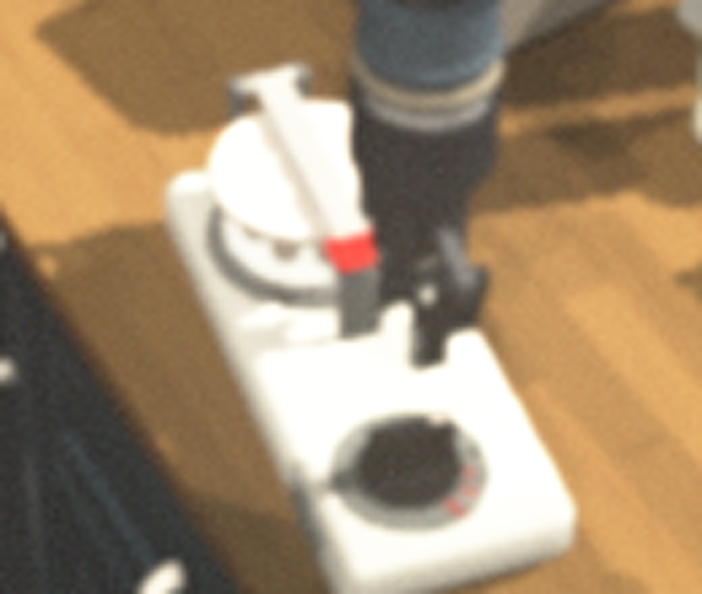

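View pics/t4c.png

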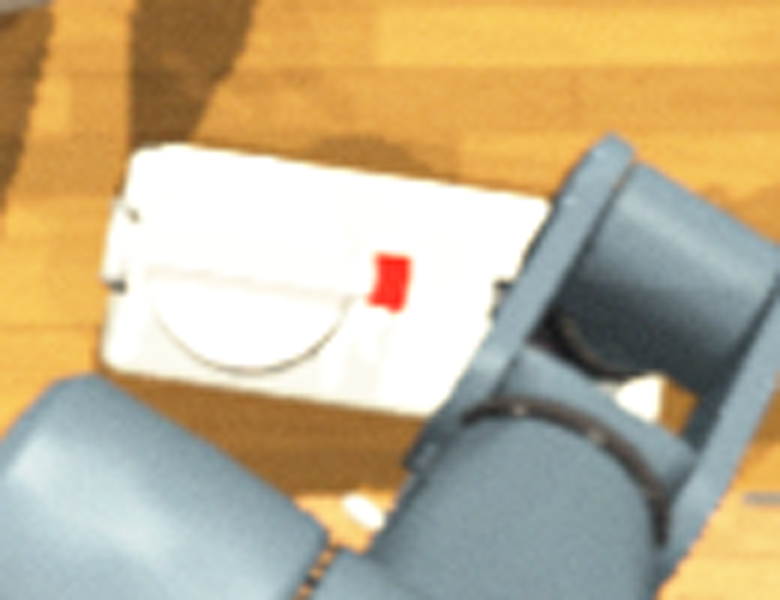

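Call:
{"op": "play_rows", "data": {
  "steps": [
    [[-0.002, 0.001, 0.025, 0, 0, 0], [0, 0, 0.025, 0, 0, 0], [0, 0, 0.02, 0, 0, 0], [0, 0, 0.015, 0, 0, 0], [0, 0, 0.014, 0, 0, 0], [0, 0, 0, 0, 0, 0]]
  ]
}}

```text
t: 7.8
tcp_pos: [0.4619, -0.168, 0.0874]
tool_rot: [0.077, 0.997, 0.001, -0.001]
force: [1.0, 0.4, 0.5]
finger_gap: 0.499
```

```bash
python3 -c "
from h import *
st((-.0115,-.111,.062))
a=shot('scene','s5')
A=cv2.resize(a['img'][200:300,220:340],None,fx=6,fy=6,interpolation=2)
cv2.imwrite('pics/s5c.png',A[...,::-1])
"
```

```text
t 7.8 p [ 0.4619 -0.168   0.0874] loc -0.0118 -0.1096 tipz 0.0624 F [1.  0.4 0.5] gap 0.499 q [-0.58  0.64  1.9   0.    0.61 -1.99] 
 ty [0.154 0.988 0.001] yaw 1.416 tz [-0.002  0.001 -1.   ]
 target [ 0.4619 -0.1695  0.087 ] toolshift [-0.0003 -0.0014  0.0004]
```

View pics/s5c.png

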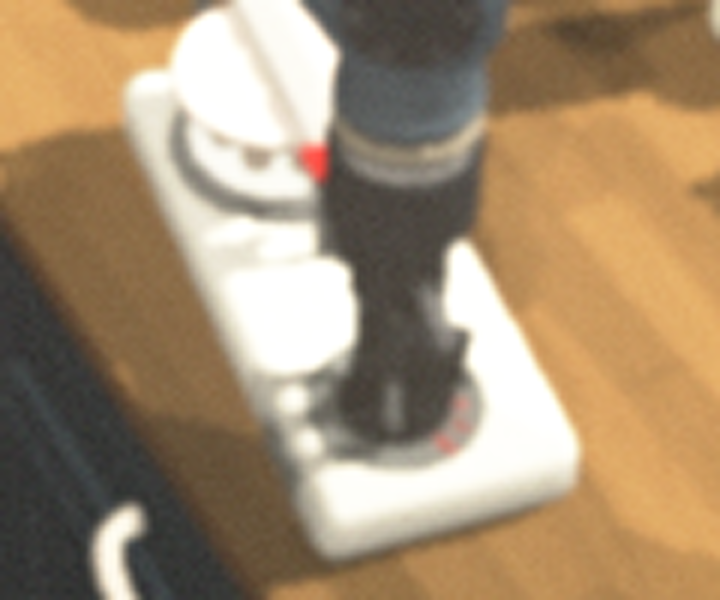

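Call:
{"op": "play_rows", "data": {
  "steps": [
    [[0, 0, 0, 0, 0, 0], [0, 0, 0, 0, 0, 0], [0, 0, 0, 0, 0, 0], [0, 0, 0, 0, 0, 0], [0, 0, 0, 0, 0, 0]]
  ],
  "fingers": 0,
  "squeeze": 40
}}

```text
t: 8.48
tcp_pos: [0.4628, -0.1679, 0.0891]
tool_rot: [0.078, 0.997, 0.0, 0.001]
force: [2.1, 4.3, 2.9]
finger_gap: 0.155
```

```bash
python3 -c "
from h import *
st();print(manip.sense()['ft_torque'])
"
```

```text
t 8.47 p [ 0.4628 -0.1679  0.0891] loc -0.0109 -0.1093 tipz 0.0641 F [2.1 4.3 2.9] gap 0.155 q [-0.58  0.64  1.9   0.    0.61 -1.99] 
 ty [0.156 0.988 0.001] yaw 1.415 tz [ 0.002  0.001 -1.   ]
[ 0.68532558 -0.2669276  -0.05679711]
```

Call:
{"op": "play_rows", "data": {
  "steps": [
    [[0, 0, 0, 0, 0, 0], [0, 0, 0, 0, 0, 7], [0, 0, 0, 0, 0, 8], [0, 0, 0, 0, 0, 8], [0, 0, 0, 0, 0, 8], [0, 0, 0, 0, 0, 8], [0, 0, 0, 0, 0, 8], [0, 0, 0, 0, 0, 8], [0, 0, 0, 0, 0, 7], [0, 0, 0, 0, 0, 0]]
  ],
  "squeeze": 90
}}

```text
t: 9.72
tcp_pos: [0.4643, -0.1659, 0.0893]
tool_rot: [0.581, 0.814, 0.003, 0.001]
force: [9.7, 15.4, 4.3]
finger_gap: 0.139
```

```bash
python3 -c "
from h import *
st();print(manip.sense()['ft_torque'])
"
```

```text
t 9.72 p [ 0.4643 -0.1659  0.0893] loc -0.0097 -0.1071 tipz 0.0643 F [ 9.7 15.4  4.3] gap 0.139 q [-0.57  0.64  1.9   0.01  0.61 -0.91] 
 ty [0.946 0.325 0.005] yaw 0.331 tz [ 0.004  0.003 -1.   ]
[ 2.46661221 -1.47643965  0.18066193]
```

Call:
{"op": "play_rows", "data": {
  "steps": [
    [[0.001, 0.001, 0, 0, 0, 4], [0, 0, 0, 0, 0, 4], [0, 0, 0, 0, 0, 3], [0, 0, 0, 0, 0, 0]]
  ]
}}

```text
t: 10.22
tcp_pos: [0.4649, -0.1656, 0.0893]
tool_rot: [0.656, 0.755, 0.002, 0.001]
force: [8.6, 11.1, 4.0]
finger_gap: 0.144
```

```bash
python3 -c "
from h import *
st();print(manip.sense()['ft_torque'])
a=shot('scene','s6');b=shot('top','t6')
A=cv2.resize(a['img'][235:295,255:335],None,fx=9,fy=9,interpolation=2)
cv2.imwrite('pics/s6c.png',A[...,::-1])
A=cv2.resize(b['img'][180:280,230:360],None,fx=6,fy=6,interpolation=2)
cv2.imwrite('pics/t6c.png',A[...,::-1])
"
```

```text
t 10.22 p [ 0.4649 -0.1656  0.0893] loc -0.0092 -0.1067 tipz 0.0643 F [ 8.6 11.1  4. ] gap 0.144 q [-0.57  0.64  1.9   0.01  0.61 -0.72] 
 ty [0.99  0.14  0.005] yaw 0.14 tz [ 0.004  0.002 -1.   ]
[ 1.88545362 -1.10887589  0.2228479 ]
```

View pics/s6c.png

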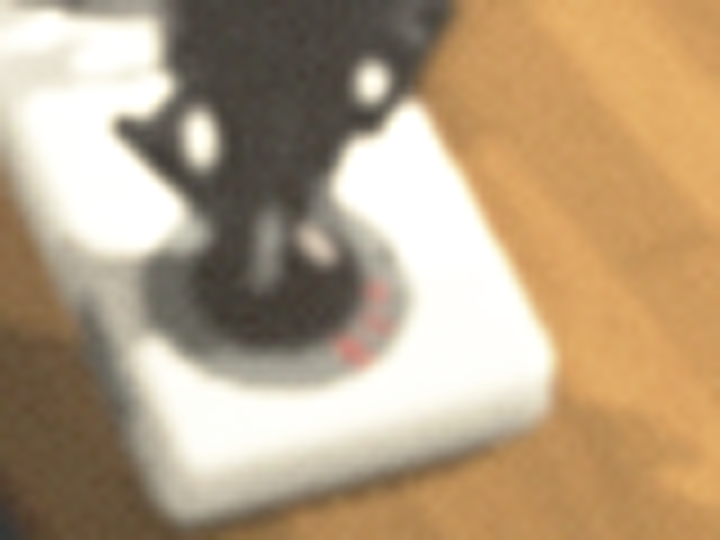

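View pics/t6c.png

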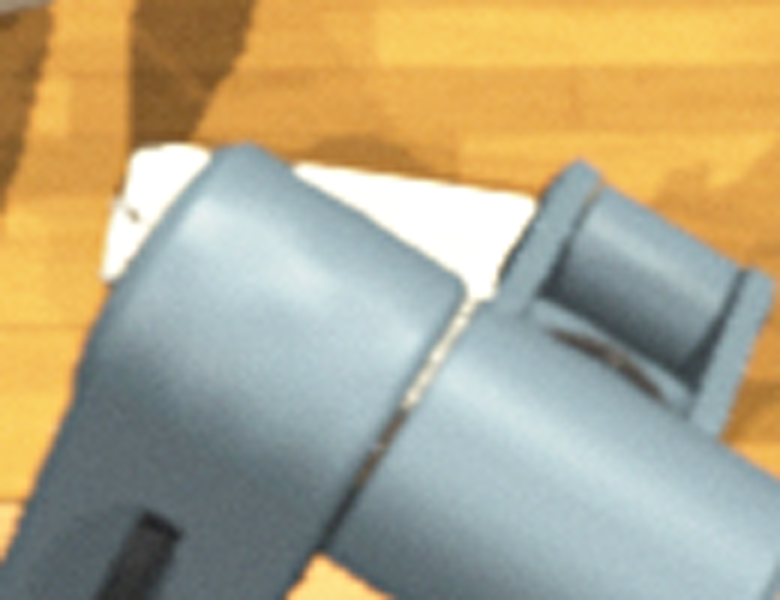

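```bash
python3 -c "
from h import *
a=manip.snapshot('scene')
g=lambda p,z: atz(a,np.array(p)/9+[255,235]-.5,z)
P=g((303,232),.088);Q=g((334,260),.088);M=g((318,246),.088)
print(P,Q,M)
d=(Q-P)[:2];print('line dial angle',-(np.arctan2(d[1],d[0])-YAW))
for ax in((.4640,-.1670),(.4628,-.1676),(.465,-.1656),(.4645,-.17)):
    d=M[:2]-ax; print(ax,'dial angle',-(np.arctan2(d[1],d[0])-YAW),np.linalg.norm(d))
for p in((352,352),(384,322),(380,292)):
    X=g(p,.0505)
    for ax in((.4640,-.1670),(.4645,-.17)):
        d=X[:2]-ax;print('mark',X.round(4),-(np.arctan2(d[1],d[0])-YAW),np.linalg.norm(d))
for th in (.8,1.0,1.2,1.3):
    for r in (.012,.024):
        u=YAW-th;print(th,r,((proj(a,[.464+r*np.cos(u),-.167+r*np.sin(u),.088])-[255,235]+.5)*9).round(0))
for l in manip.pinpoint('dial_grip',a): print(l)
"
```

```text
[ 0.4667386  -0.17863143  0.088     ] [ 0.46948938 -0.19396374  0.088     ] [ 0.46797347 -0.18624437  0.088     ]
line dial angle 1.242274164144286
(0.464, -0.167) dial angle 1.2161831388607762 0.019650299503157505
(0.4628, -0.1676) dial angle 1.1491243894789231 0.019348833471643238
(0.465, -0.1656) dial angle 1.2767470965760357 0.02085741033166779
(0.4645, -0.17) dial angle 1.2091424259319912 0.016611579580563737
mark [ 0.4728 -0.2037  0.0505] 1.1853717063017424 0.03768623190660214
mark [ 0.4728 -0.2037  0.0505] 1.1792963688276992 0.034652785265661436
mark [ 0.4889 -0.1974  0.0505] 0.7339175023384898 0.03926950018807881
mark [ 0.4889 -0.1974  0.0505] 0.6926339111409036 0.03666247342600855
mark [ 0.4945 -0.1854  0.0505] 0.3911685822892379 0.03564012172858966
mark [ 0.4945 -0.1854  0.0505] 0.3226037997904805 0.03374312582221061
0.8 0.012 [311. 224.]
0.8 0.024 [345. 236.]
1.0 0.012 [308. 228.]
1.0 0.024 [337. 245.]
1.2 0.012 [303. 232.]
1.2 0.024 [328. 253.]
1.3 0.012 [300. 234.]
1.3 0.024 [322. 256.]
{'point': [283.6, 259.3], 'score': 0.56}
```

Call:
{"op": "play_rows", "data": {
  "steps": [
    [[0.0005, 0.0005, 0, 0, 0, 1], [0, 0, 0, 0, 0, 1], [0, 0, 0, 0, 0, 0], [0, 0, 0, 0, 0, 0]]
  ]
}}

```text
t: 10.92
tcp_pos: [0.465, -0.1655, 0.0893]
tool_rot: [0.669, 0.744, 0.002, 0.001]
force: [6.4, 9.2, 3.1]
finger_gap: 0.144
```

```bash
python3 -c "
from h import *
st();print(manip.sense()['ft_torque'])
a=shot('scene','s7')
A=cv2.resize(a['img'][235:295,255:335],None,fx=9,fy=9,interpolation=2)
cv2.imwrite('pics/s7c.png',A[...,::-1])
"
```

```text
t 10.93 p [ 0.465  -0.1655  0.0893] loc -0.0091 -0.1066 tipz 0.0643 F [6.4 9.2 3.1] gap 0.144 q [-0.57  0.64  1.9   0.    0.61 -0.68] 
 ty [0.994 0.106 0.004] yaw 0.106 tz [ 0.004  0.001 -1.   ]
[ 1.50896346 -0.93660239  0.26116481]
```

View pics/s7c.png

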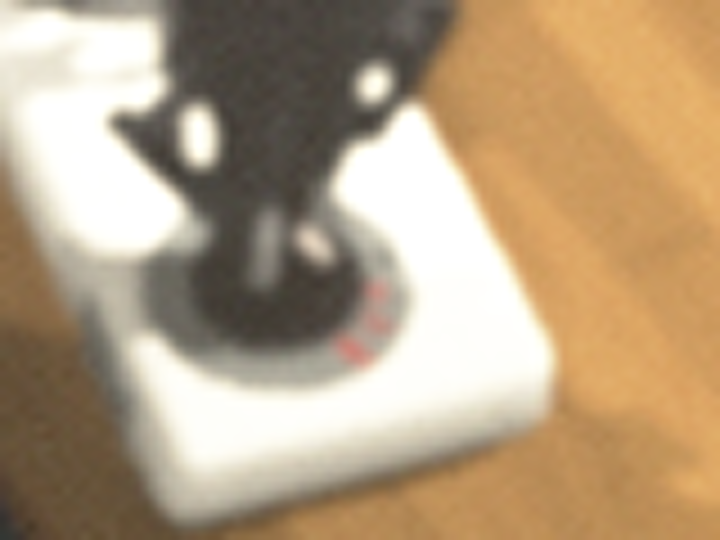

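```bash
python3 -c "
from h import *
a=shot('scene','s8');im=a['img'].astype(int)
r=(im[...,0]>130)&(im[...,1]<90)&(im[...,2]<90); w=np.argwhere(r[200:250,255:300]);print('tab px',w.mean(0)[::-1]+[255,200],len(w))
for n in('onion','cup','shaker','lemon','garlic'):
    print(n,[np.round(d['point'],1) for d in manip.pinpoint(n,a)[:1]])
st(); print(manip.sign_off())
"
```

```text
tab px [273.25       226.91666667] 12
onion [array([342.5, 358.7])]
cup [array([240.8, 163.3])]
shaker [array([273.4, 254.8])]
lemon [array([315.9, 321.7])]
garlic [array([347.3, 314. ])]
t 11.28 p [ 0.465  -0.1655  0.0893] loc -0.0091 -0.1066 tipz 0.0643 F [6.3 8.3 3.4] gap 0.146 q [-0.57  0.64  1.9   0.    0.61 -0.68] 
 ty [0.994 0.106 0.004] yaw 0.106 tz [ 0.004  0.001 -1.   ]
the job is handed in; nothing more can be done
None
```

I closed the clamp first, then gripped the dial, turned it clockwise past the third click and handed the job in still holding it, at about 11 s of the 45 s.

**Clamp:** I pushed the red tab down until it met a firm stop at the closed height, with a reading of about 35 N. Afterwards the tab showed within about 1 pixel of its computed closed position in both cameras, while resting on the nose would sit about 4 pixels higher in the scene camera.

**Dial:** The gripper is holding the bar with a 90 N squeeze. The gripper's turn gives about 1.31 rad. The white line in the picture gave about 1.22 before the last 2 degrees, so I put the dial at about 1.25 to 1.31 rad. That is past the third click at 1.20 and short of the hard stop at 1.36. The two readings disagree by about 0.05 rad.

**Last checks:**
- **Tab:** only 12 of its pixels were visible behind the gripper. Their mean was about 2.5 pixels to one side but at the height of a closed clamp.
- **Onion, cup, lemon and garlic:** each was found within about 3 pixels of where it started.
- **Shaker:** the detector failed on it and marked a spot on the chopper instead. The arm passed well clear of it, and it stood in place in the pictures taken while closing the clamp.
- **Force:** about 10 N of sideways force remained at the grip when I handed in.

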